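# Load the drying crate and start the blow-dry

## Robot

A 7-joint arm with a two-finger parallel gripper is mounted at the origin on the work surface. World frame = base frame: x ahead of the robot, y to its left, z up, the work surface at z = 0. Lengths are in m, angles in rad, forces in N, time in s.
With the tool pointing down it reaches from about 0.4 to 0.85 m from the base axis. Payload 4.5 kg.
Tool frame: the origin (TCP) lies at the very end of the fingers, on their centre line; the grasp point (between the pads) lies 19 mm behind it; z points along the fingers, y is the direction in which the jaws open and shut (so a half turn about z gives the same grasp; the last joint's range is limited). The gripper opens to 88 mm and grips with 3 to 60 N. Pads are 18 mm wide; open, the fingers measure 123 mm over their backs; the gripper's body (75 mm by 187 mm) begins 45 mm behind the grasp point.
Start: joints at [1.295, 0.689, -0.195, 1.565, 0.157, 0.902, -0.215], TCP at [0.191, -0.595, 0.239] pointing down, gripper open.
Joint ranges: [-3.01, 3.01], [-0.46, 2.08], [-1.47, 1.51], [0.13, 2.56], [-1, 4.14], [0.04, 2.09], [-2.66, 2.66]. Speed limits (rad/s): [2.57, 2.57, 3.14, 3.14, 3.14, 3.14, 3.14].

## Interface

Orientations are given as a unit quaternion [x, y, z, w].
In Python, from plant import telemetry, imaging, r gives the robot as it stands.
- The arm moves only by the shell command python3 -m creep 'ROWS' [FORCE]. ROWS is JSON, a list of rows, each a list of 5 numbers: the closure in counts, from 0 (fully open) to 255 (shut), then the shift along the tool's x, y, z in m, then the turn about the tool's z in degrees. In form: [[fingers, x, y, z, yaw], ...]. A call has 1 to 10 rows; each row is the pose to reach, as a shift and turn from the pose commanded when the call began, along the tool's axes at that moment; what a row does not reach only later rows make up. A row lasts 1/8 s, in which the tool goes at most 62.5 mm and 10.7 degrees, less where a joint would pass 70% of its speed; a pose out of reach is approached as far as the arm can. A call with a gripper value outside its range is refused whole. The fingers move at their own pace and stop on an object; FORCE is the grip in N (left out, the last holds). Time passes only in rows, so rows that repeat a pose let the fingers close. It gives the time, the measured TCP pose, the force and the opening at its end, in the units of the state.
- telemetry.get_state(): the state, without advancing time (a new reading comes with each control period).
- imaging.snapshot(name): name is "side" or "top"; returns a dict with "image" (420x560x3 uint8, blue, green, red), "camera_matrix" (3x3 intrinsics, pixels), "R" (3x3) and "t" (3): a world point X has camera coordinates R X + t. Camera axes: x right, y down, z forward; pixel columns grow to the right and rows downward; lengths in m; the calibration is good to about 2 mm. A picture is of the moment at which its call begins. There is no depth.
- r.finish_job(): hands the job in, once; it reports no verdict.
Trained networks look in a picture, given as the dict that the camera call returned (one of the last four; its "shot" number tells which), for a name from the list of things; names that differ only in an ending like _2 or _b are one class to them, and where a whole thing is asked for, a point or a joint stands for the part that bears it (a point fixed in the world has none). Each returns a list of dicts, best first, with "score" (0 to 1); they miss things now and then, are a little off and sometimes report something else, mostly with a low value. They report only what shows in the picture. A call takes as long as a camera call. They do not tell look-alikes from the thing itself.
- imaging.boxes_of(picture, target): "rect" ([left, top, right, bottom] in pixels, round what is visible of it).
- imaging.trace(picture, target): "pixels" (420x560 bool, what is visible of it) and "rect" ([left, top, right, bottom] in pixels, round what is visible of it).
- imaging.place_of(picture, target): "location" ([row, column] in pixels: a listed point, or the origin of a listed thing).
The state is a dict: "clock": time; "q": joint angles; "qd": joint speeds; "joint_torque": joint torques, N m; "tool_pos": TCP position; "eef_rot": TCP orientation; "contact_force": force on the tool from outside, world axes, zero at the start; "moment": the same for the moment, N m; "opening": opening from 0.0 (shut) to 1.0 (fully open).
Only numpy, scipy, OpenCV 4.12 (cv2) and the standard library are available. Lean on these libraries where they do the work, as an engineer would, in place of code of your own. Each camera call takes 0.05 s, during which the arm holds its last target.

## Task

Blow-dry the washed brake pistons: first stand every piston on the mat upright, open mouth up, in the blue divided crate, one to a cell. Then open the air valve by its handwheel, anticlockwise until it comes up against its stop, and after that push the timer's palm plunger right down to its stop and let it spring back up. Leave the other things on the bench where they are.

Things in the scene. Friction and masses are not known exactly. Their poses are not given: they have to be found in the camera images.
- piston0_mid (a point): Brake piston, steel, a plain upright cylinder 54 mm in diameter and 76 mm tall, 0.35 to 0.7 kg, a cup with its 39 mm open mouth up, best gripped in its upper half; some may be absent. The point is its centre, on the axis 38 mm above its underside; z is its axis, pointing to its open end.
- piston1_mid (a point): Brake piston, steel, a plain upright cylinder 54 mm in diameter and 76 mm tall, 0.35 to 0.7 kg, a cup with its 39 mm open mouth up, best gripped in its upper half; some may be absent. The point is its centre, on the axis 38 mm above its underside; z is its axis, pointing to its open end.
- piston2_mid (a point): Brake piston, steel, a plain upright cylinder 54 mm in diameter and 76 mm tall, 0.35 to 0.7 kg, a cup with its 39 mm open mouth up, best gripped in its upper half; some may be absent. The point is its centre, on the axis 38 mm above its underside; z is its axis, pointing to its open end.
- piston3_mid (a point): Brake piston, steel, a plain upright cylinder 54 mm in diameter and 76 mm tall, 0.35 to 0.7 kg, a cup with its 39 mm open mouth up, best gripped in its upper half; some may be absent. The point is its centre, on the axis 38 mm above its underside; z is its axis, pointing to its open end.
- piston4_mid (a point): Brake piston, steel, a plain upright cylinder 54 mm in diameter and 76 mm tall, 0.35 to 0.7 kg, a cup with its 39 mm open mouth up, best gripped in its upper half; some may be absent. The point is its centre, on the axis 38 mm above its underside; z is its axis, pointing to its open end.
- piston5_mid (a point): Brake piston, steel, a plain upright cylinder 54 mm in diameter and 76 mm tall, 0.35 to 0.7 kg, a cup with its 39 mm open mouth up, best gripped in its upper half; some may be absent. The point is its centre, on the axis 38 mm above its underside; z is its axis, pointing to its open end.
- crate: Blue divided drying crate bolted on a low grey air box; fixed. Origin under its centre at bench level; x across its two rows, y along its three columns. 175 x 260 mm outside (the grey air box 205 x 290 mm, 24 mm high). Six square cells of 80 mm clear width, 85 mm apart (2 along x, 3 along y); cell floors 30 mm above the bench, tops of the 5 mm walls and dividers 50 mm above the bench.
- cell0 (a point): Centre of the floor of crate cell 0 (slotted floor, 80 x 80 mm, walls 20 mm high above it); axes as the crate's.
- cell1 (a point): Centre of the floor of crate cell 1 (slotted floor, 80 x 80 mm, walls 20 mm high above it); axes as the crate's.
- cell2 (a point): Centre of the floor of crate cell 2 (slotted floor, 80 x 80 mm, walls 20 mm high above it); axes as the crate's.
- cell3 (a point): Centre of the floor of crate cell 3 (slotted floor, 80 x 80 mm, walls 20 mm high above it); axes as the crate's.
- cell4 (a point): Centre of the floor of crate cell 4 (slotted floor, 80 x 80 mm, walls 20 mm high above it); axes as the crate's.
- cell5 (a point): Centre of the floor of crate cell 5 (slotted floor, 80 x 80 mm, walls 20 mm high above it); axes as the crate's.
- wheel (a joint): Turn of the valve handwheel in rad: 0 shut, grows anticlockwise seen from above, 9.42 (one and a half turns) fully open at its stop; it starts shut or slightly cracked open. The wheel and stem climb 15 mm per turn (2.39 mm per rad) as it opens, 22.5 mm in all. About 0.12 N m to turn; it stays where it is left.
- wheel_grip (a point): Centre of the grey handwheel of the brass globe valve, on its upright stem axis at mid-thickness of the rim: a round webbed wheel 64 mm in diameter, rim 10 mm thick, 114 mm above the bench when shut (higher than the pistons on the mat), moving up with the stem as it opens. Below it the bonnet is at most 32 mm wide, so fingers can straddle the rim from above; the horizontal pipe lies 46 mm above the bench.
- plunger (a joint): Travel of the air timer's palm plunger in m: 0 up, 0.014 at its stop; a spring of 430 N/m with 2 N preload brings it back up (about 8 N at the stop).
- plunger_top (a point): Centre of the top of the black mushroom plunger head, 42 mm in diameter, 113 mm above the bench when up; it is pressed straight down. It tops an aluminium block 52 mm square on the same pipe as the valve, 138 mm from the wheel's axis.
- bearing: Bearing, a dark flat steel ring 68 mm in diameter and 20 mm high. A bystander, loose; origin at the centre of its underside.
- relay: Relay valve, an aluminium block 50 x 50 x 34 mm with a round cap up to 58 mm. A bystander, loose; origin at the centre of its underside.
- tin: Squat closed metal tin, 62 mm in diameter and 60 mm high: wider and lower than a piston. A bystander, loose; origin at the centre of its underside.
- spanner: Open spanner, 190 mm long, lying flat. A bystander, loose; origin at the centre of its underside.
- brush: Hand brush, 200 mm long, lying flat. A bystander, loose; origin at the centre of its underside.
- carton: Cardboard carton 100 x 130 x 75 mm. A bystander, loose; origin at the centre of its underside.
- carton_b: Cardboard carton 80 x 90 x 55 mm. A bystander, loose; origin at the centre of its underside.
Mind the look-alikes: they are no part of the job. What is shaped like the part that bears piston1_mid but green is not meant.

How it is judged:
On the way, in this order (a step that is already met when the one before it is completed fails the run):
1. every piston stands upright in its own cell of the crate (x of piston0_mid in the frame of crate between -0.08 and 0.08 m and y of piston0_mid in the frame of crate between -0.12 and 0.12 m and z of piston0_mid in the frame of crate between 0.06 and 0.075 m and angle between each of piston0_mid, piston1_mid, piston2_mid, piston3_mid, piston4_mid, piston5_mid's own z axis and vertical below 0.12 rad and x of piston1_mid in the frame of crate between -0.08 and 0.08 m and y of piston1_mid in the frame of crate between -0.12 and 0.12 m and z of piston1_mid in the frame of crate between 0.06 and 0.075 m and x of piston2_mid in the frame of crate between -0.08 and 0.08 m and y of piston2_mid in the frame of crate between -0.12 and 0.12 m and z of piston2_mid in the frame of crate between 0.06 and 0.075 m and x of piston3_mid in the frame of crate between -0.08 and 0.08 m and y of piston3_mid in the frame of crate between -0.12 and 0.12 m and z of piston3_mid in the frame of crate between 0.06 and 0.075 m and x of piston4_mid in the frame of crate between -0.08 and 0.08 m and y of piston4_mid in the frame of crate between -0.12 and 0.12 m and z of piston4_mid in the frame of crate between 0.06 and 0.075 m and x of piston5_mid in the frame of crate between -0.08 and 0.08 m and y of piston5_mid in the frame of crate between -0.12 and 0.12 m and z of piston5_mid in the frame of crate between 0.06 and 0.075 m), for 0.2 s.
2. the air valve is turned fully open, its wheel up at the stop (value of joint wheel above 9 rad), for 0.2 s.
3. the timer plunger is pushed down to its stop (value of joint plunger above 0.0125 m), for 0.1 s.
At the end, for the whole second after the job is handed in: Every piston that is present stands on the floor of a cell of the crate (one to a cell, height within about 8 mm, tilt under 0.12 rad) and is at rest; the handwheel is still fully open (above 8.9 of 9.42 rad) and the plunger is back up (under 3 mm) (all of step 1 and linear speed of each of piston0, piston1, piston2, piston3, piston4, piston5 below 0.03 m/s and value of joint wheel above 8.9 rad and value of joint plunger below 0.003 m); the robot touches nothing.
It fails at once if a bystander on the bench is moved by more than 6 cm (distance of any of bearing, relay, tin, spanner, brush, carton, carton_b from where it was at the start of the episode above 0.06 m).
Of piston0, piston1, piston2, piston3, piston4, piston5 only 4 to 6 are there at a start; the rules pass over those that are not, and their reading is None.
At some moment in a run one of piston0, piston1, piston2, piston3, piston4, piston5 may be knocked a few centimetres aside while the robot is not near it.
Once in a run the grip may slacken for a moment while it holds something.
It also fails if it takes over 210 s, if anything falls off the work surface, if the arm or the gripper's body presses on something with over 40 N, if the wrist force passes 120 N, or if a joint passes its speed limit or range.

## Working session

There is one attempt and no reset: what is moved stays moved. The work goes in short steps, Python scripts to look and compute and a shell command to move; the robot and the scene stay as the last step left them, time stands still between calls to the robot, and variables do not carry over. Pictures are saved under pics/ and viewed, and the job is handed in when it is done.

```bash
ls; mkdir -p pics
python3 - <<'E'
from plant import telemetry, imaging, r
import cv2
s=telemetry.get_state()
print({k:(v if not hasattr(v,'tolist') else v.tolist()) for k,v in s.items()})
for n in("top","side"):
    p=imaging.snapshot(n); cv2.imwrite(f"pics/{n}0.png",p["image"]); print(n,p["camera_matrix"],p["R"],p["t"],p["shot"])
E
```

```text
pics
{'clock': 0.0, 'q': [1.2947977867833234, 0.6899828304493354, -0.19449963560287603, 1.5663317940892498, 0.15729986273946758, 0.9024701397935544, -0.21512083935391146], 'qd': [-0.0005879758596705846, -0.00017242826240188963, 0.00045530197114171, -0.0011269309281486438, 0.0005253968218470087, 0.002371038033941348, 0.0014352843860163521], 'joint_torque': [0.000769640155340312, -52.7569055557251, -1.2666357681155205, -15.343167185783386, -0.052586939418688416, 0.006452434899983928, 0.00020215511995047564], 'tool_pos': [0.1903002291695798, -0.5946745922852937, 0.23791363367532709], 'eef_rot': [0.9880227489816547, 0.1543056574539529, -0.00020553309792383168, -0.0008771137802004205], 'contact_force': [-0.1891141142546626, -0.9366714008267821, 0.5729524480149013], 'moment': [0.017658726685380235, 0.03141880922986453, -0.0026041482119828], 'opening': 0.9966783242571302}
top [[481.05878934   0.         281.94833091]
 [  0.         481.05878934 209.17675851]
 [  0.           0.           1.        ]] [[-0.00656495 -0.9999628  -0.00559519]
 [-0.99420047  0.00712754 -0.10730619]
 [ 0.10734208  0.00485828 -0.99421028]] [0.05854348 0.56881153 1.33485163] 1
side [[390.52289174   0.         279.62198057]
 [  0.         390.52289174 209.83739622]
 [  0.           0.           1.        ]] [[-0.99190476 -0.12635017  0.01267192]
 [-0.07114865  0.47032967 -0.87961802]
 [ 0.10517991 -0.8733989  -0.47551189]] [0.55497736 0.11237825 1.07568447] 2
```

View pics/top0.png

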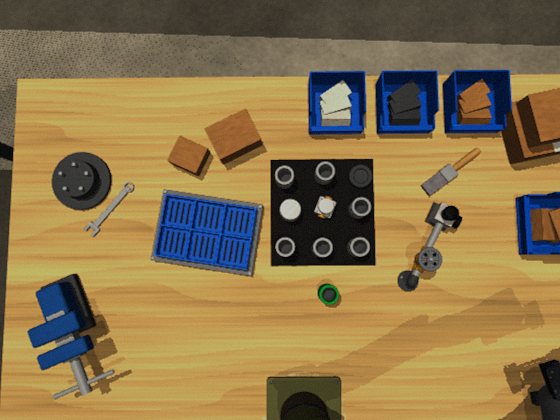

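View pics/side0.png

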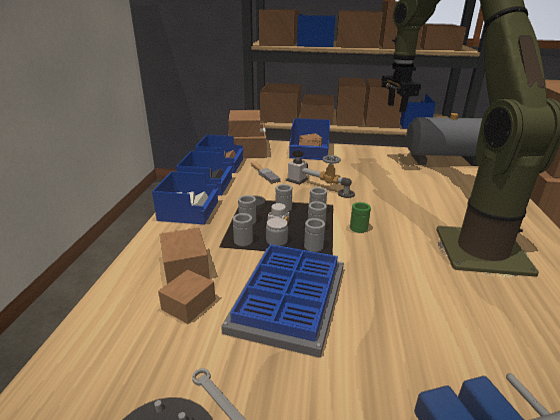

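The top view shows six steel pistons on the mat, at pixels (284,176), (325,173), (361,207), (285,247), (323,247) and (360,247). The tin is at (290,209), the relay at (325,207) and the bearing at (361,177). The green look-alike at (328,294) stays put. The wheel is near (430,259) and the plunger near (451,213).

```bash
cat > h.py <<'E'
from plant import telemetry, imaging, r
import cv2, numpy as np
from scipy.spatial.transform import Rotation as Rn
def ray(p,u,v):
    K,R,t=map(np.array,(p["camera_matrix"],p["R"],p["t"]))
    d=R.T@np.linalg.solve(K,[u,v,1]); return -R.T@t,d
def onz(p,u,v,z):
    c,d=ray(p,u,v); return c+d*(z-c[2])/d[2]
def proj(p,X):
    K,R,t=map(np.array,(p["camera_matrix"],p["R"],p["t"]))
    q=K@(R@np.array(X)+t); return q[:2]/q[2]
def tri(a,ua,b,ub):
    c1,d1=ray(a,*ua);c2,d2=ray(b,*ub)
    s=np.linalg.lstsq(np.c_[d1,-d2],c2-c1,rcond=None)[0]
    A,B=c1+d1*s[0],c2+d2*s[1]; return (A+B)/2,np.linalg.norm(A-B)
def pts(p,n): return [(round(d["score"],2),d["location"][1],d["location"][0]) for d in imaging.place_of(p,n)]
def tool():
    s=telemetry.get_state(); return s,np.array(s["tool_pos"]),Rn.from_quat(s["eef_rot"])
def shift(X,yaw=None):
    """tool-frame shift to put TCP at X; yaw = desired world angle(deg) of jaw axis (tool y)"""
    s,P,Q=tool(); d=Q.inv().apply(np.array(X)-P)
    y=Q.apply([0,1,0]); a=np.degrees(np.arctan2(y[1],y[0]))
    print("t %.2f tcp"%s["clock"],P.round(4),"jaw",round(a,1),"shift",d.round(4),"F",np.round(s["contact_force"],1),"op",round(s["opening"],3))
    if yaw is not None:
        e=(a-yaw+90)%180-90; print(" turn about tool z",round(e,1))
E
python3 - <<'E'
from h import *
a=imaging.snapshot("top");b=imaging.snapshot("side")
for n,z in [("piston0_mid",.038),("tin",0),("relay",0),("bearing",0),("crate",0),("wheel_grip",.114),("plunger_top",.113),("cell0",.03)]:
    print(n)
    for cam,p in(("top",a),("side",b)):
        for s,u,v in pts(p,n):
            if s>.2: print("  ",cam,s,round(u),round(v),onz(p,u,v,z).round(4)[:2])
for d in imaging.trace(a,"crate")[:1]:
    m=d["pixels"].astype(np.uint8); c=cv2.findContours(m,0,2)[0]; c=max(c,key=cv2.contourArea)
    q=cv2.boxPoints(cv2.minAreaRect(c)); print(q,[onz(a,*x,.024)[:2].round(3) for x in q])
shift([.6,0,.2],90)
E
```

```text
piston0_mid
   top 0.9 361 206 [ 0.5753 -0.1686]
   side 0.3 269 285 [0.5494 0.2724]
tin
   top 0.92 286 215 [0.5557 0.0426]
   side 0.9 274 242 [0.5702 0.039 ]
relay
   top 0.64 323 210 [ 0.5707 -0.0637]
   top 0.44 192 158 [0.7248 0.317 ]
   side 0.76 280 222 [ 0.5668 -0.0713]
bearing
   top 0.62 357 173 [ 0.6777 -0.1648]
   side 0.65 256 207 [ 0.6587 -0.1591]
crate
   top 0.83 209 233 [0.5036 0.2649]
   side 0.84 287 298 [0.5089 0.2671]
wheel_grip
   top 0.71 431 262 [ 0.4169 -0.3359]
   top 0.32 177 240 [0.4793 0.3331]
   side 0.69 188 301 [0.6756 0.4327]
   side 0.47 332 160 [ 0.42   -0.3333]
plunger_top
   top 0.57 452 209 [ 0.557  -0.3994]
   side 0.58 297 152 [ 0.5462 -0.394 ]
cell0
   top 0.96 234 251 [0.451 0.189]
   top 0.96 176 241 [0.4816 0.3533]
   top 0.89 236 223 [0.5297 0.1839]
   top 0.89 209 216 [0.5499 0.2612]
   top 0.68 202 246 [0.4673 0.281 ]
   top 0.67 285 176 [0.6653 0.0447]
   top 0.58 178 214 [0.5562 0.3509]
   side 0.97 272 285 [0.5429 0.2616]
   side 0.96 312 267 [0.4567 0.1829]
   side 0.94 257 307 [0.5653 0.3399]
   side 0.79 301 316 [0.4704 0.3531]
   side 0.74 304 293 [0.4686 0.2795]
   side 0.73 280 262 [0.5372 0.1709]
[[149.60812 260.52536]
 [160.91757 187.64235]
 [263.01105 203.48447]
 [251.7016  276.3675 ]] [array([0.427, 0.429]), array([0.635, 0.402]), array([0.587, 0.109]), array([0.381, 0.141])]
t 1.05 tcp [ 0.1906 -0.5953  0.2388] jaw -72.2 shift [ 0.5714 -0.4421  0.0387] F [0.4 0.6 1.1] op 1.001
 turn about tool z 17.8
```

Run:
```python
from h import *
a=imaging.snapshot("top");b=imaging.snapshot("side")
for i in range(6):
    print(i,[x for x in pts(a,f"piston{i}_mid")], [x for x in pts(b,f"piston{i}_mid")])
print([ (round(d["score"],2),np.round(d["rect"]).tolist()) for d in imaging.boxes_of(a,"piston0_mid")])
print([ (round(d["score"],2),np.round(d["rect"]).tolist()) for d in imaging.boxes_of(b,"piston0_mid")])
g=cv2.resize(a["image"][150:310,260:390],None,fx=5,fy=5,interpolation=cv2.INTER_CUBIC)
cv2.imwrite("pics/mat.png",cv2.resize(g,None,fx=.75,fy=.75))
gg=cv2.GaussianBlur(cv2.cvtColor(g,cv2.COLOR_BGR2GRAY),(7,7),2)
h=cv2.HoughCircles(gg,cv2.HOUGH_GRADIENT,1,100,param1=80,param2=20,minRadius=38,maxRadius=62)
for x,y,R in h[0]:
    u,v=260+(x+.5)/5-.5,150+(y+.5)/5-.5
    print(round(u,1),round(v,1),round(R/5,1),onz(a,u,v,.076).round(4)[:2])
```

```text
0 [(0.88, 360.1, 206.8), (0.67, 208.5, 216.7), (0.23, 323.2, 172.5)] [(0.92, 282.5, 197.2), (0.63, 273.7, 240.3)]
1 [(0.82, 324.6, 171.5), (0.82, 326.7, 295.5), (0.48, 176.3, 240.7), (0.2, 284.4, 176.1)] [(0.87, 247.3, 209.8), (0.59, 358.2, 220.5), (0.23, 314.3, 198.9)]
2 [(0.6, 358.8, 248.1)] [(0.79, 315.3, 200.2)]
3 [(0.62, 284.3, 175.4)] [(0.97, 241.9, 226.8), (0.6, 249.3, 209.0)]
4 [(0.65, 356.1, 247.2), (0.59, 324.7, 245.8)] [(0.61, 317.5, 217.7)]
5 [(0.65, 285.4, 246.4)] [(0.68, 313.3, 233.5), (0.44, 255.3, 204.5)]
[(0.9, [349.0, 196.0, 373.0, 219.0]), (0.41, [147.0, 191.0, 262.0, 272.0])]
[(0.89, [278.0, 182.0, 294.0, 209.0])]
289.9 208.5 10.5 [0.566  0.0326]
361.1 206.3 9.6 [ 0.5707 -0.1628]
324.9 170.3 9.4 [ 0.6717 -0.0651]
359.9 246.5 9.7 [ 0.4607 -0.1569]
322.1 246.7 9.5 [ 0.4609 -0.0541]
326.9 292.7 9.8 [ 0.3373 -0.0651]
283.9 174.9 9.7 [0.6596 0.0484]
284.5 246.9 10.1 [0.461  0.0482]
325.9 204.5 8.2 [ 0.5764 -0.0663]
```

View pics/mat.png

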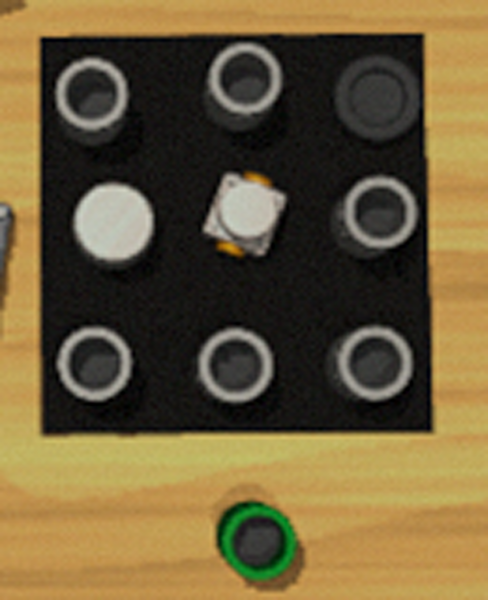

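Six pistons are confirmed, and I have the crate pose (yaw about −9°) and the cell positions. I'll take piston D first, with the jaws along y and only partly open.

```bash
python3 -c "
from h import *
shift([.571,-.163,.20],90)"
```

```text
t 1.85 tcp [ 0.1906 -0.5952  0.2387] jaw -72.3 shift [ 0.4941 -0.2957  0.0387] F [-0.8  0.3  0.3] op 1.0
 turn about tool z 17.7
```

```bash
python3 -m creep '[[46,0.05,-0.03,0.004,2],[46,0.1,-0.06,0.008,4],[46,0.15,-0.09,0.012,6],[46,0.2,-0.12,0.016,8],[46,0.25,-0.15,0.02,10],[46,0.3,-0.18,0.024,12],[46,0.35,-0.21,0.028,14],[46,0.4,-0.24,0.032,16],[46,0.45,-0.27,0.036,17.7],[46,0.494,-0.296,0.039,17.7]]' 40; python3 -c "
from h import *
shift([.571,-.163,.10],90)
p=imaging.snapshot('top');cv2.imwrite('pics/t1.png',p['image'])"
```

```text
clock: 3.1
tool_pos: [0.5724, -0.1605, 0.1997]
eef_rot: [1.0, 0.001, 0.0, -0.0]
contact_force: [0.1, -0.3, -0.5]
opening: 0.82
t 3.10 tcp [ 0.5724 -0.1605  0.1997] jaw -89.9 shift [-0.0014  0.0026  0.0997] F [ 0.1 -0.3 -0.5] op 0.82
 turn about tool z 0.1
```

```bash
python3 -c "
from h import *
shift([.571,-.163,.10],90)"; python3 -m creep '[[46,0,0,0.05,0],[46,0,0,0.09,0],[46,0,0,0.09,0]]';  python3 -c "
from h import *
shift([.571,-.163,.037],90)
p=imaging.snapshot('side');cv2.imwrite('pics/s1.png',p['image'])
p=imaging.snapshot('top');cv2.imwrite('pics/t1b.png',p['image'])"
```

```text
t 3.15 tcp [ 0.5778 -0.1519  0.1994] jaw -89.3 shift [-0.0075  0.0116  0.0993] F [4.5 4.9 1. ] op 0.821
 turn about tool z 0.7
clock: 3.52
tool_pos: [0.5685, -0.1622, 0.1073]
eef_rot: [1.0, 0.001, -0.003, -0.001]
contact_force: [0.2, -0.2, 1.0]
opening: 0.822
t 3.52 tcp [ 0.5685 -0.1622  0.1073] jaw -89.9 shift [0.0029 0.0009 0.0703] F [ 0.2 -0.2  1. ] op 0.822
 turn about tool z 0.1
```

View pics/s1.png

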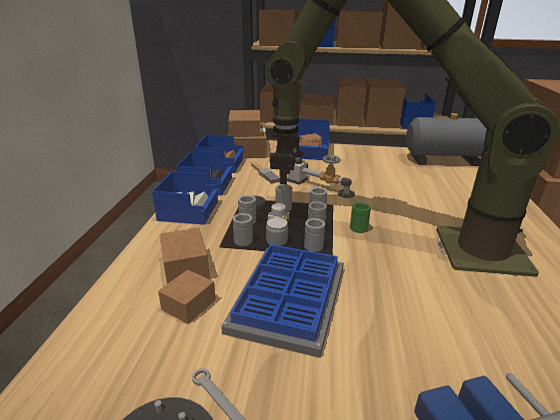

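The gripper hangs right over piston D at (283,190). The arm overshoots at abrupt stops, so I'll add settling rows.

```bash
python3 -m creep '[[46,0.001,0,0.03,0],[46,0.001,0,0.055,0],[46,0.001,0,0.072,0],[46,0.001,0,0.073,0],[46,0.001,0,0.073,0],[255,0.001,0,0.073,0],[255,0.001,0,0.073,0],[255,0.001,0,0.073,0],[255,0.001,0,0.073,0],[255,0.001,0,0.073,0]]' 40;  python3 -c "
from h import *
shift([.571,-.163,.17],90)"
```

```text
clock: 4.88
tool_pos: [0.5723, -0.1623, 0.0374]
eef_rot: [1.0, 0.001, 0.001, -0.0]
contact_force: [-1.2, 1.2, 5.9]
opening: 0.6
t 4.88 tcp [ 0.5723 -0.1623  0.0374] jaw -89.9 shift [-0.0012  0.0007 -0.1326] F [-1.2  1.2  5.9] op 0.6
 turn about tool z 0.1
```

```bash
python3 -m creep '[[255,0,0,-0.02,0],[255,0,0,-0.06,0],[255,0,0,-0.11,0],[255,0,-0.02,-0.14,0],[255,0,-0.07,-0.145,0],[255,0,-0.12,-0.145,0],[255,-0.003,-0.17,-0.145,0],[255,-0.005,-0.22,-0.145,0],[255,-0.007,-0.25,-0.145,0],[255,-0.008,-0.26,-0.145,0]]';  python3 -c "
from h import *
shift([.5617,.3446,.18],90)"
```

```text
clock: 6.12
tool_pos: [0.5628, 0.0997, 0.182]
eef_rot: [1.0, 0.002, -0.0, -0.0]
contact_force: [0.3, -1.5, -3.8]
opening: 0.604
t 6.12 tcp [0.5628 0.0997 0.182 ] jaw -89.7 shift [ 0.     -0.2449  0.0022] F [ 0.3 -1.5 -3.8] op 0.604
 turn about tool z 0.3
```

```bash
python3 -m creep '[[255,0,-0.05,0,0],[255,0,-0.1,0,0],[255,0,-0.15,0,0],[255,0,-0.2,0,0],[255,0,-0.235,0,0],[255,0,-0.247,0,0],[255,0,-0.247,0.02,0],[255,0,-0.247,0.05,0],[255,0,-0.247,0.06,0],[255,0,-0.247,0.06,0]]';  python3 -c "
from h import *
shift([.5617,.3446,.068],90)
p=imaging.snapshot('side');cv2.imwrite('pics/s2.png',p['image'])
p=imaging.snapshot('top');cv2.imwrite('pics/t2.png',p['image'])"
```

```text
clock: 7.38
tool_pos: [0.5637, 0.3423, 0.1214]
eef_rot: [1.0, -0.001, -0.0, 0.001]
contact_force: [0.5, 0.3, -4.0]
opening: 0.603
t 7.38 tcp [0.5637 0.3423 0.1214] jaw -90.1 shift [-0.0019 -0.0024  0.0534] F [ 0.5  0.3 -4. ] op 0.603
 turn about tool z -0.1
```

View pics/s2.png

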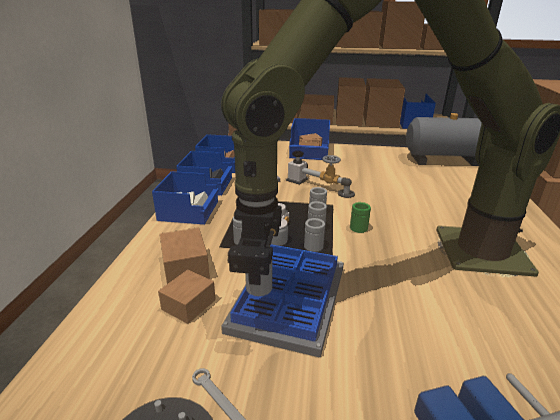

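View pics/t2.png

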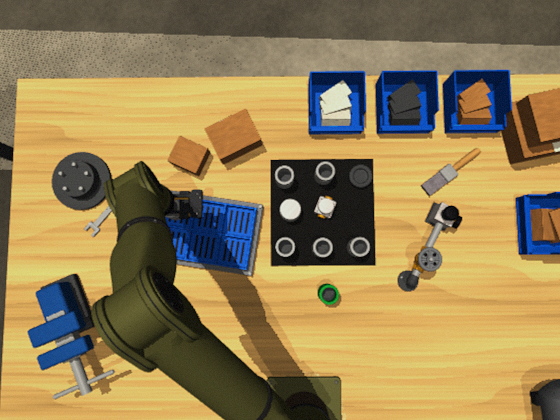

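The held piston hangs above the back-left cell (side view (260,282)). The other five pistons on the mat are unmoved. I'll lower it and release.

```bash
python3 -m creep '[[255,-0.001,0,0.03,0],[255,-0.001,-0.001,0.045,0],[255,-0.001,-0.002,0.053,0],[255,-0.001,-0.002,0.0535,0],[255,-0.001,-0.002,0.0535,0],[60,-0.001,-0.002,0.0535,0],[60,-0.001,-0.002,0.0535,0],[60,-0.001,-0.002,0.0535,0],[60,-0.001,-0.002,0,0],[46,-0.001,-0.002,-0.04,0]]';  python3 -c "
from h import *
shift([.672,-.065,.17],90)
p=imaging.snapshot('side');cv2.imwrite('pics/s3.png',p['image'][180:360,150:400])"
```

```text
clock: 8.72
tool_pos: [0.5628, 0.3464, 0.1635]
eef_rot: [1.0, 0.0, 0.001, -0.0]
contact_force: [0.7, 0.5, 0.1]
opening: 0.819
t 8.72 tcp [0.5628 0.3464 0.1635] jaw -90.0 shift [ 0.1089  0.4115 -0.0066] F [0.7 0.5 0.1] op 0.819
 turn about tool z 0.0
```

View pics/s3.png

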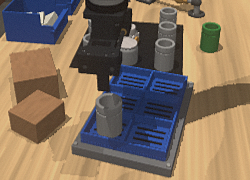

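The first piston stands in its cell. Next is E.

```bash
python3 -m creep '[[46,0.01,0.04,-0.007,0],[46,0.025,0.09,-0.007,0],[46,0.04,0.14,-0.007,0],[46,0.055,0.19,-0.007,0],[46,0.067,0.24,-0.007,0],[46,0.08,0.29,-0.007,0],[46,0.093,0.34,-0.007,0],[46,0.103,0.385,-0.007,0],[46,0.108,0.408,-0.007,0],[46,0.109,0.411,0.01,0]]' 40;  python3 -m creep '[[46,0,0,0.03,0],[46,0,0,0.06,0],[46,0,0,0.07,0],[46,0,0,0.07,0],[46,0,0,0.07,0]]'
python3 - <<'E'
from h import *
shift([.672,-.065,.037],90)
b=imaging.snapshot('side');cv2.imwrite('pics/s4.png',b['image'][130:300,150:400])
for X in [(.672,-.065,.076),(.66,.048,.076)]: print(proj(b,X)-[150,130])
E
```

```text
clock: 10.02
tool_pos: [0.6729, -0.066, 0.1524]
eef_rot: [1.0, -0.001, 0.002, 0.0]
contact_force: [-0.5, -0.5, -0.5]
opening: 0.819
clock: 10.65
tool_pos: [0.6726, -0.064, 0.0828]
eef_rot: [1.0, 0.001, 0.001, -0.0]
contact_force: [0.0, -0.0, 0.6]
opening: 0.82
t 10.65 tcp [ 0.6726 -0.064   0.0828] jaw -89.9 shift [-0.0007  0.001   0.0458] F [ 0.  -0.   0.6] op 0.82
 turn about tool z 0.1
[95.35266172 68.84248332]
[91.27333299 87.57618523]
```

View pics/s4.png

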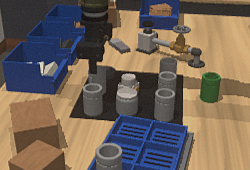

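The gripper is centred above piston E at about (97,70) in the crop. I'll descend and grip.

```bash
python3 -m creep '[[46,0,0.001,0.02,0],[46,0,0.001,0.038,0],[46,0,0.001,0.046,0],[46,0,0.001,0.046,0],[46,0,0.001,0.046,0],[255,0,0.001,0.046,0],[255,0,0.001,0.046,0],[255,0,0.001,0.046,0],[255,0,0.001,0.046,0]]' 40;  python3 -m creep '[[255,0,0,-0.02,0],[255,0,0,-0.06,0],[255,0,0,-0.11,0],[255,0,-0.02,-0.14,0],[255,-0.02,-0.07,-0.145,0],[255,-0.04,-0.12,-0.145,0],[255,-0.06,-0.17,-0.145,0],[255,-0.08,-0.22,-0.145,0],[255,-0.1,-0.25,-0.145,0],[255,-0.11,-0.27,-0.145,0]]';python3 -c "
from h import *
shift([.5484,.2606,.18],90)"
```

```text
clock: 11.82
tool_pos: [0.6721, -0.0651, 0.0362]
eef_rot: [1.0, 0.001, 0.0, -0.0]
contact_force: [0.5, 1.1, 3.4]
opening: 0.607
clock: 13.08
tool_pos: [0.5592, 0.2061, 0.1809]
eef_rot: [1.0, 0.002, -0.001, 0.0]
contact_force: [-0.1, -0.0, -5.6]
opening: 0.604
t 13.07 tcp [0.5592 0.2061 0.1809] jaw -89.8 shift [-0.0106 -0.0546  0.0009] F [-0.1 -0.  -5.6] op 0.604
 turn about tool z 0.2
```

```bash
python3 -m creep '[[255,-0.007,-0.04,0,0],[255,-0.01,-0.053,0,0],[255,-0.011,-0.055,0.01,0],[255,-0.011,-0.055,0.04,0],[255,-0.011,-0.055,0.06,0],[255,-0.011,-0.055,0.06,0],[255,-0.011,-0.055,0.06,0]]';python3 -c "
from h import *
shift([.5484,.2606,.067],90)"
```

```text
clock: 13.95
tool_pos: [0.5513, 0.2581, 0.1212]
eef_rot: [1.0, -0.0, 0.001, 0.0]
contact_force: [0.2, -0.8, -5.2]
opening: 0.602
t 13.95 tcp [0.5513 0.2581 0.1212] jaw -90.0 shift [-0.0029 -0.0026  0.0542] F [ 0.2 -0.8 -5.2] op 0.602
 turn about tool z -0.0
```

```bash
python3 -m creep '[[255,-0.002,-0.001,0.03,0],[255,-0.002,-0.001,0.045,0],[255,-0.002,-0.001,0.053,0],[255,-0.002,-0.001,0.0545,0],[255,-0.002,-0.001,0.0545,0],[60,-0.002,-0.001,0.0545,0],[60,-0.002,-0.001,0.0545,0],[60,-0.002,-0.001,0.0545,0],[60,-0.002,-0.001,0.01,0],[60,-0.002,-0.001,-0.04,0]]';  python3 - <<'E'
from h import *
shift([.660,.048,.17],90)
p=imaging.snapshot('side');cv2.imwrite('pics/s5.png',p['image'][180:360,150:400])
p=imaging.snapshot('top');cv2.imwrite('pics/t5.png',p['image'][140:310,140:400])
E
```

```text
clock: 15.2
tool_pos: [0.548, 0.26, 0.161]
eef_rot: [1.0, 0.0, -0.001, 0.001]
contact_force: [1.3, 0.7, 0.2]
opening: 0.766
t 15.20 tcp [0.548 0.26  0.161] jaw -89.9 shift [ 0.1118  0.2122 -0.009 ] F [1.3 0.7 0.2] op 0.766
 turn about tool z 0.1
```

View pics/s5.png

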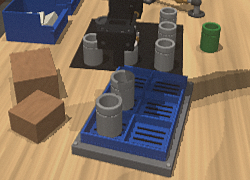

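View pics/t5.png

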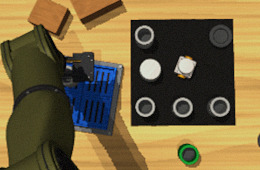

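Two pistons are standing. The four left on the mat are where they were. Next is F.

```bash
python3 -m creep '[[46,0.02,0.04,-0.009,0],[46,0.05,0.09,-0.009,0],[46,0.075,0.14,-0.009,0],[46,0.1,0.185,-0.009,0],[46,0.11,0.209,-0.009,0],[46,0.112,0.2122,0.01,0],[46,0.112,0.2122,0.04,0],[46,0.112,0.2122,0.07,0],[46,0.112,0.2122,0.08,0],[46,0.112,0.2122,0.08,0]]' 40
python3 - <<'E'
from h import *
shift([.660,.048,.037],90)
b=imaging.snapshot('side');cv2.imwrite('pics/s6.png',b['image'][130:300,150:400])
E
```

```text
clock: 16.55
tool_pos: [0.6597, 0.0494, 0.0796]
eef_rot: [1.0, 0.001, -0.001, -0.0]
contact_force: [0.7, -0.9, 0.3]
opening: 0.821
t 16.55 tcp [0.6597 0.0494 0.0796] jaw -89.9 shift [0.0004 0.0015 0.0426] F [ 0.7 -0.9  0.3] op 0.821
 turn about tool z 0.1
```

View pics/s6.png

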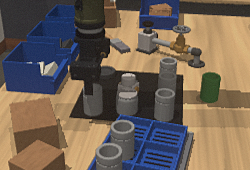

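The fingers straddle piston F at (93,95) in the crop.

```bash
python3 -m creep '[[46,0,0.001,0.02,0],[46,0,0.001,0.036,0],[46,0,0.001,0.0425,0],[46,0,0.001,0.0425,0],[46,0,0.001,0.0425,0],[255,0,0.001,0.0425,0],[255,0,0.001,0.0425,0],[255,0,0.001,0.0425,0],[255,0,0.001,0.0425,0]]' 40;  python3 -m creep '[[255,0,0,-0.02,0],[255,0,0,-0.06,0],[255,0,0,-0.11,0],[255,-0.01,-0.01,-0.14,0],[255,-0.04,-0.04,-0.145,0],[255,-0.08,-0.08,-0.145,0],[255,-0.11,-0.11,-0.145,0],[255,-0.12,-0.125,-0.145,0],[255,-0.125,-0.129,-0.145,0],[255,-0.125,-0.129,-0.145,0]]';python3 -c "
from h import *
shift([.5351,.1766,.12],90)"
```

```text
clock: 17.73
tool_pos: [0.661, 0.0478, 0.0387]
eef_rot: [1.0, 0.001, 0.0, -0.0]
contact_force: [-0.1, 1.5, 2.6]
opening: 0.603
clock: 18.98
tool_pos: [0.5363, 0.1747, 0.1834]
eef_rot: [1.0, -0.0, 0.0, 0.001]
contact_force: [-0.6, -0.2, -3.4]
opening: 0.604
t 18.98 tcp [0.5363 0.1747 0.1834] jaw -90.0 shift [-0.0013 -0.0019  0.0634] F [-0.6 -0.2 -3.4] op 0.604
 turn about tool z -0.0
```

```bash
python3 -m creep '[[255,-0.001,-0.001,0.03,0],[255,-0.001,-0.001,0.07,0],[255,-0.001,-0.001,0.1,0],[255,-0.001,-0.001,0.112,0],[255,-0.001,-0.001,0.1155,0],[255,-0.001,-0.001,0.1155,0],[60,-0.001,-0.001,0.1155,0],[60,-0.001,-0.001,0.1155,0],[60,-0.001,-0.001,0.1155,0],[60,-0.001,-0.001,0.08,0]]';  python3 -m creep '[[60,0,0,-0.03,0],[60,0,0,-0.07,0],[60,0,0,-0.08,0]]'
python3 - <<'E'
from h import *
shift([.461,.048,.17],90)
p=imaging.snapshot('side');cv2.imwrite('pics/s7.png',p['image'][180:360,150:400])
p=imaging.snapshot('top');cv2.imwrite('pics/t7.png',p['image'][140:310,140:400])
E
```

```text
clock: 20.23
tool_pos: [0.5329, 0.1767, 0.1018]
eef_rot: [1.0, 0.001, -0.002, 0.001]
contact_force: [0.5, 0.1, 0.9]
opening: 0.766
clock: 20.6
tool_pos: [0.5359, 0.1775, 0.1856]
eef_rot: [1.0, 0.0, 0.002, -0.001]
contact_force: [0.4, 0.4, 0.3]
opening: 0.765
t 20.60 tcp [0.5359 0.1775 0.1856] jaw -90.0 shift [-0.0751  0.1295  0.0151] F [0.4 0.4 0.3] op 0.765
 turn about tool z 0.0
```

View pics/s7.png

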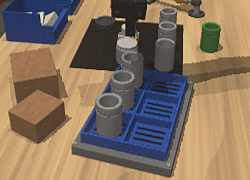

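View pics/t7.png

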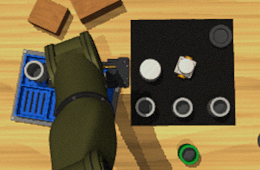

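Three pistons are placed. The three on the front row of the mat haven't moved. Next is A at (.461, .048).

```bash
python3 -m creep '[[46,-0.02,0.04,0,0],[46,-0.05,0.085,0,0],[46,-0.07,0.12,0,0],[46,-0.075,0.1285,0.01,0],[46,-0.075,0.1295,0.04,0],[46,-0.075,0.1295,0.08,0],[46,-0.075,0.1295,0.1,0],[46,-0.075,0.1295,0.105,0],[46,-0.075,0.1295,0.105,0]]' 40
python3 - <<'E'
from h import *
shift([.461,.048,.037],90)
b=imaging.snapshot('side');cv2.imwrite('pics/s8.png',b['image'][130:300,200:450])
E
```

```text
clock: 21.82
tool_pos: [0.4592, 0.0474, 0.0778]
eef_rot: [1.0, 0.0, -0.001, 0.0]
contact_force: [-0.4, -0.3, -0.1]
opening: 0.823
t 21.82 tcp [0.4592 0.0474 0.0778] jaw -89.9 shift [ 0.0019 -0.0006  0.0408] F [-0.4 -0.3 -0.1] op 0.823
 turn about tool z 0.1
```

View pics/s8.png

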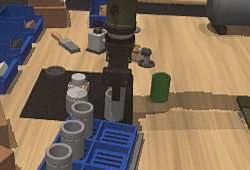

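```bash
python3 -m creep '[[46,0.001,0,0.02,0],[46,0.001,0,0.035,0],[46,0.001,0,0.041,0],[46,0.001,0,0.041,0],[46,0.001,0,0.041,0],[255,0.001,0,0.041,0],[255,0.001,0,0.041,0],[255,0.001,0,0.041,0],[255,0.001,0,0.041,0]]' 40;  python3 -m creep '[[255,0,0,-0.02,0],[255,0,0,-0.06,0],[255,0,0,-0.11,0],[255,0,-0.02,-0.14,0],[255,0.003,-0.07,-0.145,0],[255,0.006,-0.12,-0.145,0],[255,0.01,-0.17,-0.145,0],[255,0.013,-0.22,-0.145,0],[255,0.016,-0.26,-0.145,0],[255,0.017,-0.28,-0.145,0]]';python3 -c "
from h import *
shift([.4777,.3578,.12],90)"
```

```text
clock: 23.0
tool_pos: [0.4609, 0.0477, 0.0375]
eef_rot: [1.0, 0.001, 0.0, -0.0]
contact_force: [0.6, 1.4, 5.7]
opening: 0.604
clock: 24.25
tool_pos: [0.4761, 0.3296, 0.1812]
eef_rot: [1.0, 0.002, -0.001, 0.0]
contact_force: [0.1, -0.2, -4.7]
opening: 0.607
t 24.25 tcp [0.4761 0.3296 0.1812] jaw -89.8 shift [ 0.0019 -0.0282  0.0611] F [ 0.1 -0.2 -4.7] op 0.607
 turn about tool z 0.2
```

```bash
python3 -m creep '[[255,0,-0.022,0,0],[255,0,-0.029,0,0],[255,0,-0.03,0.01,0],[255,0,-0.03,0.04,0],[255,0,-0.03,0.06,0],[255,0,-0.03,0.06,0],[255,0,-0.03,0.06,0]]';python3 -c "
from h import *
shift([.4777,.3578,.068],90)"
```

```text
clock: 25.12
tool_pos: [0.478, 0.3566, 0.1226]
eef_rot: [1.0, -0.0, 0.0, 0.0]
contact_force: [-0.1, 0.7, -4.6]
opening: 0.602
t 25.12 tcp [0.478  0.3566 0.1226] jaw -90.0 shift [-0.0003 -0.0012  0.0546] F [-0.1  0.7 -4.6] op 0.602
 turn about tool z -0.0
```

```bash
python3 -m creep '[[255,0,-0.001,0.03,0],[255,0,-0.001,0.045,0],[255,0,-0.001,0.053,0],[255,0,-0.001,0.055,0],[255,0,-0.001,0.055,0],[60,0,-0.001,0.055,0],[60,0,-0.001,0.055,0],[60,0,-0.001,0.055,0],[60,0,-0.001,0.01,0],[60,0,-0.001,-0.045,0]]';  python3 - <<'E'
from h import *
shift([.461,-.054,.17],90)
p=imaging.snapshot('side');cv2.imwrite('pics/s9.png',p['image'][180:360,150:400])
p=imaging.snapshot('top');cv2.imwrite('pics/t9.png',p['image'][140:310,140:400])
E
```

```text
clock: 26.38
tool_pos: [0.4767, 0.358, 0.1675]
eef_rot: [1.0, 0.0, -0.001, 0.001]
contact_force: [-0.3, 1.5, -0.1]
opening: 0.761
t 26.38 tcp [0.4767 0.358  0.1675] jaw -89.9 shift [-0.0162  0.412  -0.0018] F [-0.3  1.5 -0.1] op 0.761
 turn about tool z 0.1
```

View pics/s9.png

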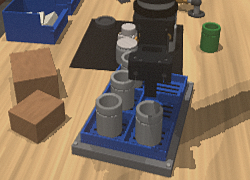

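View pics/t9.png

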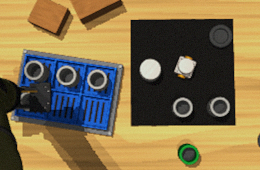

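Four pistons are standing, and three mouths show at (35,70), (67,75) and (97,80) in the top crop. B and C are unchanged. B goes next.

```bash
python3 -m creep '[[46,-0.001,0.03,-0.005,0],[46,-0.003,0.08,-0.005,0],[46,-0.005,0.13,-0.005,0],[46,-0.007,0.18,-0.005,0],[46,-0.009,0.23,-0.005,0],[46,-0.011,0.28,-0.005,0],[46,-0.013,0.33,-0.005,0],[46,-0.015,0.38,-0.005,0],[46,-0.016,0.406,-0.005,0],[46,-0.016,0.412,0.005,0]]' 40;  python3 -m creep '[[46,0,0,0.03,0],[46,0,0,0.065,0],[46,0,0,0.08,0],[46,0,0,0.08,0],[46,0,0,0.08,0]]'
python3 - <<'E'
from h import *
shift([.461,-.054,.037],90)
b=imaging.snapshot('side');cv2.imwrite('pics/s10.png',b['image'][130:300,200:450])
E
```

```text
clock: 27.72
tool_pos: [0.462, -0.0555, 0.1622]
eef_rot: [1.0, -0.001, 0.001, 0.0]
contact_force: [1.1, 1.5, -0.6]
opening: 0.818
clock: 28.35
tool_pos: [0.462, -0.0527, 0.0824]
eef_rot: [1.0, 0.001, 0.0, -0.0]
contact_force: [0.8, 0.4, -0.2]
opening: 0.822
t 28.35 tcp [ 0.462  -0.0527  0.0824] jaw -89.9 shift [-0.001   0.0013  0.0454] F [ 0.8  0.4 -0.2] op 0.822
 turn about tool z 0.1
```

View pics/s10.png

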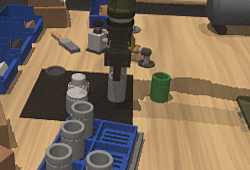

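The gripper is over B at (117,85). I'll grip it and carry it to the middle front cell.

```bash
python3 -m creep '[[46,0,0.001,0.02,0],[46,0,0.001,0.038,0],[46,0,0.001,0.0455,0],[46,0,0.001,0.0455,0],[46,0,0.001,0.0455,0],[255,0,0.001,0.0455,0],[255,0,0.001,0.0455,0],[255,0,0.001,0.0455,0],[255,0,0.001,0.0455,0]]' 40;  python3 -m creep '[[255,0,0,-0.02,0],[255,0,0,-0.06,0],[255,0,0,-0.11,0],[255,0,-0.02,-0.14,0],[255,0.001,-0.07,-0.145,0],[255,0.002,-0.12,-0.145,0],[255,0.003,-0.17,-0.145,0],[255,0.003,-0.22,-0.145,0],[255,0.003,-0.26,-0.145,0],[255,0.003,-0.28,-0.145,0]]';python3 -c "
from h import *
shift([.4644,.2738,.12],90)"
```

```text
clock: 29.52
tool_pos: [0.4619, -0.0544, 0.037]
eef_rot: [1.0, 0.001, 0.0, -0.0]
contact_force: [-0.0, 0.1, 5.5]
opening: 0.606
clock: 30.78
tool_pos: [0.4633, 0.2278, 0.1809]
eef_rot: [1.0, 0.002, -0.001, 0.0]
contact_force: [0.5, -0.5, -4.4]
opening: 0.607
t 30.77 tcp [0.4633 0.2278 0.1809] jaw -89.8 shift [ 0.0014 -0.046   0.0609] F [ 0.5 -0.5 -4.4] op 0.607
 turn about tool z 0.2
```

```bash
python3 -m creep '[[255,0,-0.035,0,0],[255,0,-0.045,0,0],[255,0,-0.047,0.01,0],[255,0,-0.047,0.04,0],[255,0,-0.047,0.06,0],[255,0,-0.047,0.06,0],[255,0,-0.047,0.06,0]]';python3 -c "
from h import *
shift([.4644,.2738,.0675],90)
p=imaging.snapshot('side');cv2.imwrite('pics/s11.png',p['image'][180:360,150:400])"
```

```text
clock: 31.65
tool_pos: [0.4649, 0.2713, 0.122]
eef_rot: [1.0, -0.0, 0.0, 0.0]
contact_force: [-0.5, 0.0, -4.3]
opening: 0.601
t 31.65 tcp [0.4649 0.2713 0.122 ] jaw -90.0 shift [-0.0005 -0.0025  0.0545] F [-0.5  0.  -4.3] op 0.601
 turn about tool z -0.0
```

View pics/s11.png

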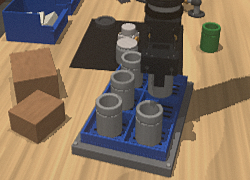

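The held piston hangs over the free middle front cell (158,85) with clear gaps around it.

```bash
python3 -m creep '[[255,0,-0.001,0.03,0],[255,0,-0.001,0.045,0],[255,0,-0.001,0.053,0],[255,0,-0.001,0.055,0],[255,0,-0.001,0.055,0],[60,0,-0.001,0.055,0],[60,0,-0.001,0.055,0],[60,0,-0.001,0.055,0],[60,0,-0.001,0.01,0],[60,0,-0.001,-0.045,0]]';  python3 - <<'E'
from h import *
shift([.461,-.157,.17],90)
p=imaging.snapshot('side');cv2.imwrite('pics/s12.png',p['image'][180:360,150:400])
p=imaging.snapshot('top');cv2.imwrite('pics/t12.png',p['image'][140:310,140:400])
g=cv2.resize(p["image"][150:310,260:390],None,fx=5,fy=5,interpolation=cv2.INTER_CUBIC)
gg=cv2.GaussianBlur(cv2.cvtColor(g,cv2.COLOR_BGR2GRAY),(7,7),2)
h=cv2.HoughCircles(gg,cv2.HOUGH_GRADIENT,1,100,param1=80,param2=20,minRadius=38,maxRadius=62)
for x,y,R in h[0]:
    u,v=260+(x+.5)/5-.5,150+(y+.5)/5-.5
    print(round(u,1),round(v,1),round(R/5,1),onz(p,u,v,.076).round(4)[:2])
E
```

```text
clock: 32.95
tool_pos: [0.4638, 0.2731, 0.1671]
eef_rot: [1.0, 0.0, -0.001, 0.001]
contact_force: [-0.2, 0.0, -0.2]
opening: 0.758
t 32.95 tcp [0.4638 0.2731 0.1671] jaw -89.9 shift [-0.0032  0.4301 -0.0023] F [-0.2  0.  -0.2] op 0.758
 turn about tool z 0.1
289.9 208.7 10.3 [0.5655 0.0326]
359.7 246.5 9.7 [ 0.4607 -0.1563]
326.5 292.5 9.4 [ 0.3378 -0.0641]
326.1 204.7 7.9 [ 0.5758 -0.0669]
```

View pics/s12.png

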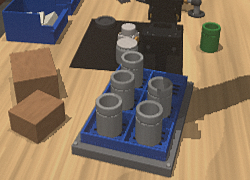

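View pics/t12.png

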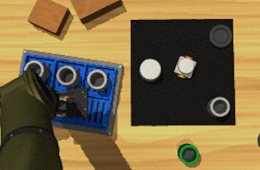

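Five pistons are in the crate. C is still at (.461, −.157).

```bash
python3 -m creep '[[46,0,0.03,-0.005,0],[46,0,0.08,-0.005,0],[46,-0.001,0.13,-0.005,0],[46,-0.001,0.18,-0.005,0],[46,-0.002,0.23,-0.005,0],[46,-0.002,0.28,-0.005,0],[46,-0.003,0.33,-0.005,0],[46,-0.003,0.38,-0.005,0],[46,-0.003,0.415,-0.005,0],[46,-0.003,0.43,0.005,0]]' 40;  python3 -m creep '[[46,0,0,0.03,0],[46,0,0,0.065,0],[46,0,0,0.08,0],[46,0,0,0.08,0],[46,0,0,0.08,0]]'
python3 - <<'E'
from h import *
shift([.461,-.157,.037],90)
b=imaging.snapshot('side');cv2.imwrite('pics/s13.png',b['image'][130:300,200:450])
E
```

```text
clock: 34.3
tool_pos: [0.4618, -0.1588, 0.1614]
eef_rot: [1.0, -0.001, 0.001, 0.0]
contact_force: [-1.2, 0.6, 0.3]
opening: 0.823
clock: 34.92
tool_pos: [0.4624, -0.1564, 0.0824]
eef_rot: [1.0, 0.001, 0.001, 0.0]
contact_force: [-0.5, 0.2, 0.9]
opening: 0.821
t 34.92 tcp [ 0.4624 -0.1564  0.0824] jaw -89.9 shift [-0.0014  0.0006  0.0454] F [-0.5  0.2  0.9] op 0.821
 turn about tool z 0.1
```

View pics/s13.png

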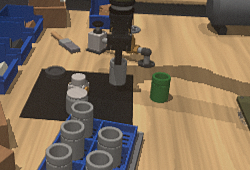

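```bash
python3 -m creep '[[46,-0.001,0.001,0.02,0],[46,-0.001,0.001,0.038,0],[46,-0.001,0.001,0.0455,0],[46,-0.001,0.001,0.0455,0],[46,-0.001,0.001,0.0455,0],[255,-0.001,0.001,0.0455,0],[255,-0.001,0.001,0.0455,0],[255,-0.001,0.001,0.0455,0],[255,-0.001,0.001,0.0455,0]]' 40;  python3 -m creep '[[255,0,0,-0.02,0],[255,0,0,-0.06,0],[255,0,0,-0.11,0],[255,0,-0.02,-0.14,0],[255,-0.001,-0.07,-0.145,0],[255,-0.002,-0.12,-0.145,0],[255,-0.004,-0.17,-0.145,0],[255,-0.006,-0.22,-0.145,0],[255,-0.008,-0.26,-0.145,0],[255,-0.01,-0.28,-0.145,0]]';python3 -c "
from h import *
shift([.4511,.1898,.12],90)"
```

```text
clock: 36.1
tool_pos: [0.461, -0.1566, 0.0366]
eef_rot: [1.0, 0.001, 0.0, -0.001]
contact_force: [0.0, 2.8, 6.2]
opening: 0.599
clock: 37.35
tool_pos: [0.4495, 0.1249, 0.1804]
eef_rot: [1.0, 0.002, -0.001, -0.0]
contact_force: [0.4, 0.1, -6.9]
opening: 0.607
t 37.35 tcp [0.4495 0.1249 0.1804] jaw -89.7 shift [ 0.002  -0.0649  0.0604] F [ 0.4  0.1 -6.9] op 0.607
 turn about tool z 0.3
```

```bash
python3 -m creep '[[255,0.001,-0.04,0,0],[255,0.001,-0.06,0,0],[255,0.001,-0.066,0.01,0],[255,0.001,-0.066,0.04,0],[255,0.001,-0.066,0.06,0],[255,0.001,-0.066,0.06,0],[255,0.001,-0.066,0.06,0]]';python3 -c "
from h import *
shift([.4511,.1898,.067],90)
p=imaging.snapshot('side');cv2.imwrite('pics/s14.png',p['image'][180:360,150:400])"
```

```text
clock: 38.22
tool_pos: [0.4517, 0.1875, 0.1213]
eef_rot: [1.0, -0.0, 0.0, 0.0]
contact_force: [0.1, 0.5, -6.5]
opening: 0.6
t 38.23 tcp [0.4517 0.1875 0.1213] jaw -90.0 shift [-0.0006 -0.0023  0.0543] F [ 0.1  0.5 -6.5] op 0.6
 turn about tool z -0.0
```

View pics/s14.png

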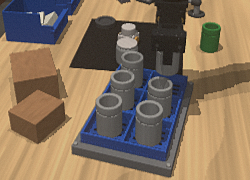

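```bash
python3 -c "
import cv2
p=cv2.imread('pics/s14.png');cv2.imwrite('pics/s14b.png',cv2.resize(p[20:170,60:200],None,fx=4,fy=4))"
```

```text
(no output)
```

View pics/s14b.png

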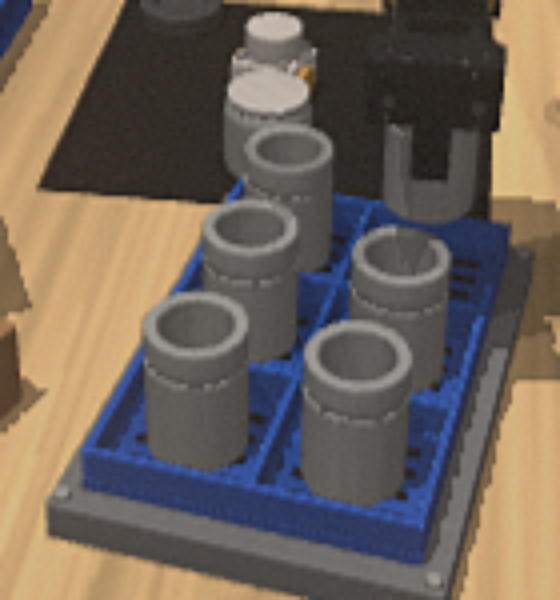

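All five placed pistons are there and upright, and the held one hangs over the last free cell at (430,200) in the enlargement.

```bash
python3 -m creep '[[255,0,-0.001,0.03,0],[255,0,-0.001,0.045,0],[255,0,-0.001,0.053,0],[255,0,-0.001,0.055,0],[255,0,-0.001,0.055,0],[60,0,-0.001,0.055,0],[60,0,-0.001,0.055,0],[60,0,-0.001,0.055,0],[60,0,-0.001,0.01,0],[60,0,-0.001,-0.045,0]]';  python3 -m creep '[[46,0,0.01,-0.02,0],[46,-0.01,0.05,-0.04,0],[46,-0.01,0.1,-0.04,0],[46,-0.01,0.15,-0.04,0],[46,-0.01,0.2,-0.04,0],[46,-0.01,0.25,-0.04,0],[46,-0.01,0.29,-0.04,0],[46,-0.01,0.31,-0.04,0],[46,-0.01,0.315,-0.04,0]]';python3 - <<'E'
from h import *
shift([.417,-.334,.2],90)
p=imaging.snapshot('side');cv2.imwrite('pics/s15.png',cv2.resize(p['image'][130:360,180:400],None,fx=2.5,fy=2.5))
t=imaging.snapshot('top');cv2.imwrite('pics/t15.png',cv2.resize(t['image'][140:310,140:480],None,fx=2,fy=2))
for n in("wheel_grip","plunger_top"):
  A=pts(t,n);B=pts(p,n);print(n,[np.round(x,2) for x in A],[np.round(x,2) for x in B])
  for x in A[:2]:
    print(' top@z',onz(t,x[1],x[2],.114).round(4))
    for y in B[:2]:
      print('  ',[np.round(k,4) for k in tri(t,x[1:],p,y[1:])])
E
```

```text
clock: 39.52
tool_pos: [0.4509, 0.1892, 0.1667]
eef_rot: [1.0, 0.001, -0.001, 0.001]
contact_force: [1.2, 0.9, -0.3]
opening: 0.764
clock: 40.65
tool_pos: [0.4415, -0.127, 0.2063]
eef_rot: [1.0, -0.001, 0.0, 0.0]
contact_force: [-0.4, 0.2, -0.1]
opening: 0.821
t 40.65 tcp [ 0.4415 -0.127   0.2063] jaw -90.1 shift [-0.0241  0.207   0.0064] F [-0.4  0.2 -0.1] op 0.821
 turn about tool z -0.1
wheel_grip [array([  0.82, 430.5 , 258.4 ])] [array([  0.39, 330.7 , 160.1 ]), array([2.500e-01, 2.737e+02, 2.444e+02])]
 top@z [ 0.4271 -0.3358  0.114 ]
   [array([ 0.4257, -0.3368,  0.1106]), np.float64(0.0029)]
   [array([ 0.5321, -0.4463, -0.3161]), np.float64(0.2101)]
plunger_top [array([  0.6, 453.5, 212.4]), array([  0.51, 430.6 , 260.2 ]), array([  0.41, 204.5 , 245.1 ])] [array([  0.46, 298.5 , 152.8 ])]
 top@z [ 0.5483 -0.4016  0.114 ]
   [array([ 0.5457, -0.4044,  0.1062]), np.float64(0.0067)]
 top@z [ 0.4224 -0.3358  0.114 ]
   [array([ 0.4794, -0.3234,  0.1386]), np.float64(0.1143)]
```

View pics/s15.png

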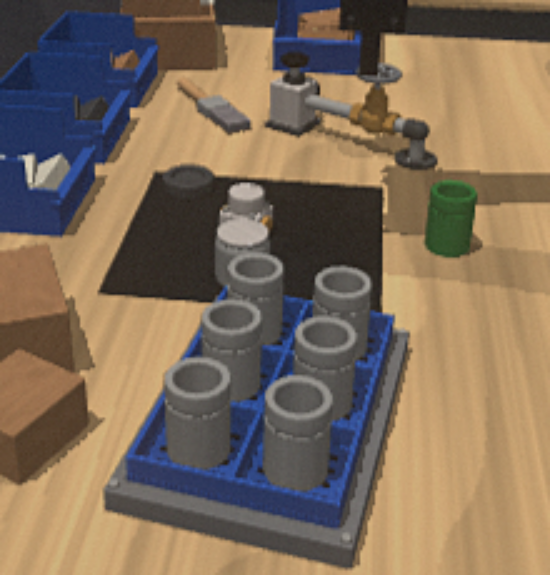

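View pics/t15.png

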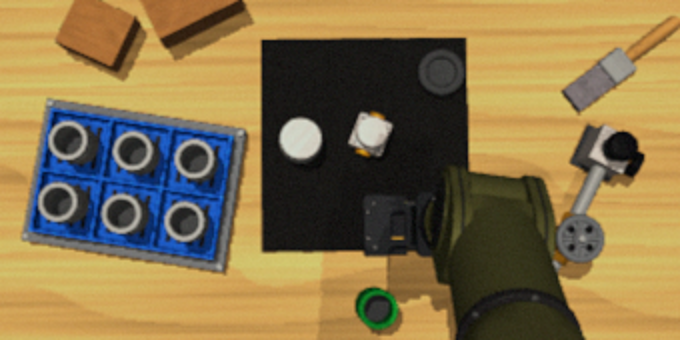

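All six pistons stand upright, one per cell. Next I'll refine the wheel and plunger positions.

Run:
```python
from h import *
t=imaging.snapshot('top')
x0,y0=395,190
g=cv2.resize(t["image"][y0:y0+105,x0:x0+85],None,fx=6,fy=6,interpolation=cv2.INTER_CUBIC)
gg=cv2.GaussianBlur(cv2.cvtColor(g,cv2.COLOR_BGR2GRAY),(7,7),2)
h=cv2.HoughCircles(gg,cv2.HOUGH_GRADIENT,1,60,param1=80,param2=18,minRadius=42,maxRadius=85)
for x,y,R in h[0]:
    u,v=x0+(x+.5)/6-.5,y0+(y+.5)/6-.5
    print(round(u,1),round(v,1),round(R/6,1),onz(t,u,v,.116).round(4)[:2]); cv2.circle(g,(int(x),int(y)),int(R),(0,0,255),1)
cv2.imwrite('pics/w.png',g)
s=telemetry.get_state();print(np.round(s['q'],2))
```

```text
450.7 213.3 8.1 [ 0.5457 -0.3933]
431.7 258.8 10.2 [ 0.426  -0.3382]
[ 0.19  0.53 -0.03  2.09  0.03  0.52 -1.43]
```

View pics/w.png

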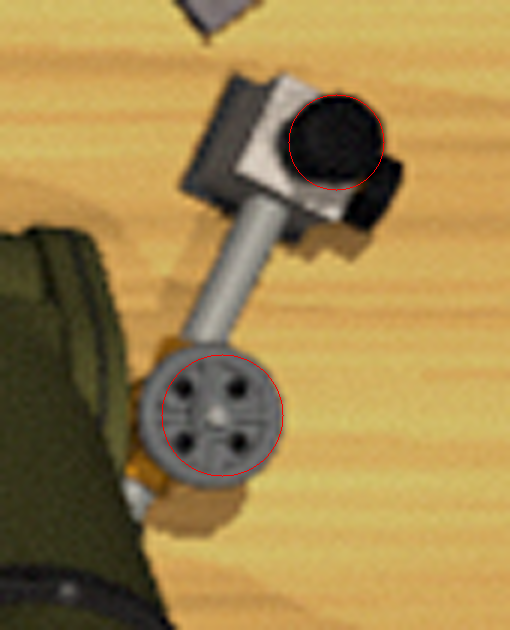

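The plunger circle fits, giving (.546, −.393). The wheel's Hough circle is off-centre. The outer rim centre sits at crop (212,416), which is pixel (429.9,258.9), about (.426, −.334) in world. Moving over it with the last joint wound back for a long stroke.

```bash
python3 -m creep '[[0,-0.002,0.02,0,10],[0,-0.004,0.05,0,20],[0,-0.006,0.08,0,30],[0,-0.008,0.11,0,40],[0,-0.01,0.14,0,50],[0,-0.012,0.17,0,60],[0,-0.014,0.19,0,70],[0,-0.015,0.202,0,78],[0,-0.0155,0.207,0,80],[0,-0.0155,0.207,0,80]]' 30;  python3 - <<'E'
from h import *
t=imaging.snapshot('top');p=imaging.snapshot('side')
print(onz(t,429.9,258.9,.119),np.round(telemetry.get_state()['q'],2))
shift([.426,-.334,.095])
cv2.imwrite('pics/s16.png',cv2.resize(p['image'][90:220,260:420],None,fx=4,fy=4))
E
```

```text
clock: 42.25
tool_pos: [0.4267, -0.332, 0.2061]
eef_rot: [0.767, -0.642, -0.0, -0.0]
contact_force: [0.3, -0.3, 0.0]
opening: 0.997
[ 0.42583896 -0.33264396  0.119     ] [ 0.37  0.65  0.35  1.87 -0.34  0.68 -2.05]
t 42.35 tcp [ 0.4267 -0.3316  0.2061] jaw -169.8 shift [0.0023 0.0011 0.1111] F [ 0.6  0.4 -0.2] op 0.999
```

View pics/s16.png

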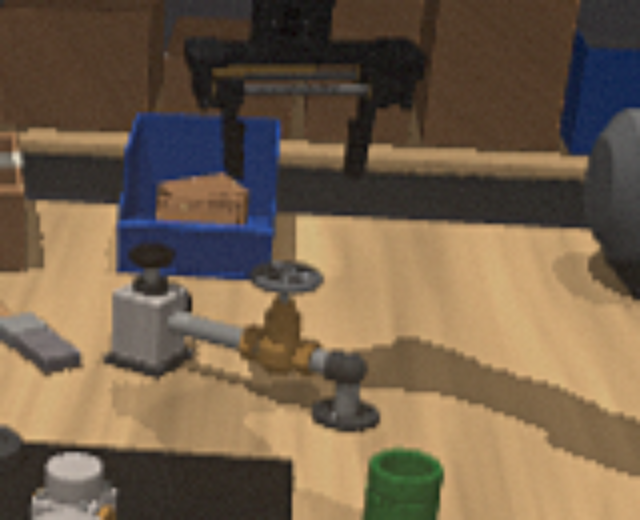

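The open fingers are centred over the wheel at (286,275), and the jaw gap spans it. I'll descend and close.

```bash
python3 -m creep '[[0,0.001,0.001,0.03,0],[0,0.001,0.001,0.06,0],[0,0.001,0.001,0.09,0],[0,0.001,0.001,0.105,0],[0,0.001,0.001,0.11,0],[0,0.001,0.001,0.11,0],[0,0.001,0.001,0.11,0]]';  python3 - <<'E'
from h import *
p=imaging.snapshot('side')
shift([.426,-.333,.095])
cv2.imwrite('pics/s17.png',cv2.resize(p['image'][90:220,260:420],None,fx=4,fy=4))
E
```

```text
clock: 43.22
tool_pos: [0.4261, -0.3341, 0.0971]
eef_rot: [0.766, -0.642, 0.001, -0.0]
contact_force: [0.1, -0.1, 0.1]
opening: 0.997
t 43.27 tcp [ 0.4261 -0.3341  0.0971] jaw -169.9 shift [-0.0011 -0.0001  0.0021] F [ 0.  -0.2  0.5] op 1.002
```

View pics/s17.png

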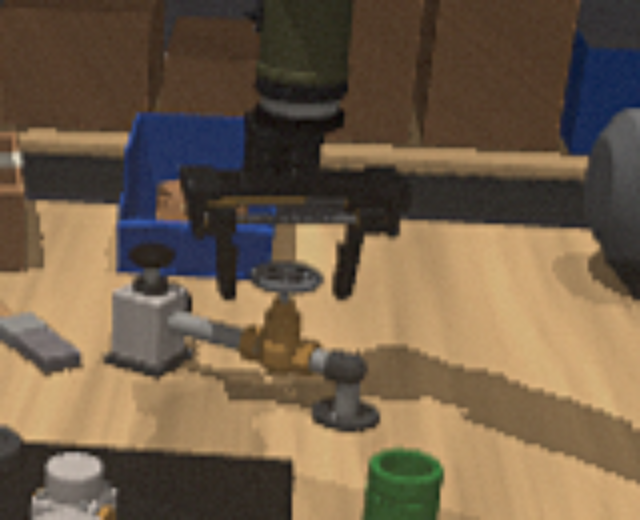

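The fingers straddle the rim centrally. I'll close and start turning anticlockwise.

```bash
python3 -m creep '[[255,0,0,0,0],[255,0,0,0,0],[255,0,0,0,0],[255,0,0,0,0],[255,0,0,0,0],[255,0,0,-0.0002,-5],[255,0,0,-0.0006,-15],[255,0,0,-0.001,-25],[255,0,0,-0.0013,-30],[255,0,0,-0.0013,-30]]' 30;  python3 - <<'E'
from h import *
shift([.426,-.333,.095])
s=telemetry.get_state();print(np.round(s['q'],2),np.round(s['moment'],2))
E
```

```text
clock: 44.52
tool_pos: [0.4273, -0.3333, 0.0977]
eef_rot: [0.907, -0.422, 0.001, -0.001]
contact_force: [5.7, 1.4, -0.4]
opening: 0.706
t 44.52 tcp [ 0.4273 -0.3333  0.0977] jaw -139.9 shift [-0.001   0.0008  0.0026] F [ 5.7  1.4 -0.4] op 0.706
[ 0.51  0.8   0.11  1.94 -0.21  0.41 -1.66] [ 0.45 -0.98  0.12]
```

```bash
python3 -m creep '[[255,0,0,-0.0004,-10],[255,0,0,-0.0008,-20],[255,0,0,-0.0013,-30],[255,0,0,-0.0017,-40],[255,0,0,-0.0021,-50],[255,0,0,-0.0025,-60],[255,0,0,-0.0029,-70],[255,0,0,-0.0033,-80],[255,0,0,-0.0038,-90],[255,0,0,-0.0042,-100]]'; python3 -m creep '[[255,0,0,-0.0004,-10],[255,0,0,-0.0008,-20],[255,0,0,-0.0013,-30],[255,0,0,-0.0017,-40],[255,0,0,-0.0021,-50],[255,0,0,-0.0025,-60],[255,0,0,-0.0029,-70],[255,0,0,-0.0033,-80],[255,0,0,-0.0038,-90],[255,0,0,-0.0042,-100]]'
python3 - <<'E'
from h import *
shift([.426,-.333,.095])
s=telemetry.get_state();print(np.round(s['q'],2),np.round(s['moment'],2))
p=imaging.snapshot('side')
cv2.imwrite('pics/s18.png',cv2.resize(p['image'][90:220,260:420],None,fx=4,fy=4))
E
```

```text
clock: 45.78
tool_pos: [0.4273, -0.3302, 0.1017]
eef_rot: [0.905, 0.426, 0.002, -0.001]
contact_force: [3.9, 8.8, 1.8]
opening: 0.705
clock: 47.02
tool_pos: [0.4242, -0.3307, 0.1058]
eef_rot: [0.255, 0.967, 0.002, -0.002]
contact_force: [-1.7, 6.8, 5.6]
opening: 0.704
t 47.02 tcp [ 0.4242 -0.3307  0.1058] jaw 60.4 shift [-0.0027 -0.0012  0.0107] F [-1.7  6.8  5.6] op 0.704
[ 1.02  0.89 -0.77  1.92  0.93  0.74  0.75] [ 1.46  0.2  -0.14]
```

View pics/s18.png

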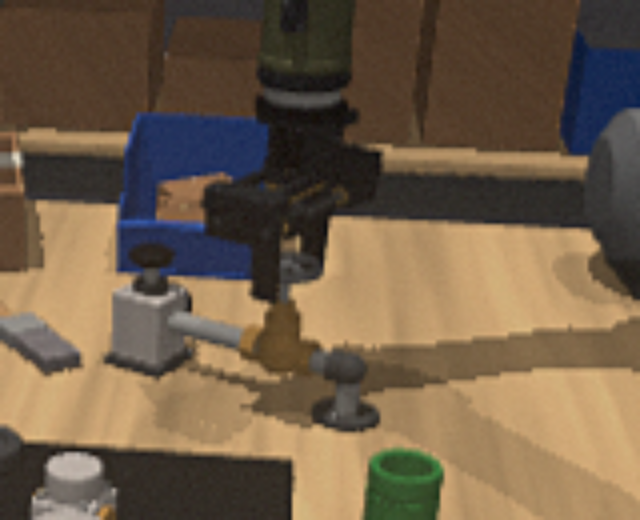

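The wheel has visibly risen and the grip is holding, 230° so far. I'll continue while joint range allows.

```bash
python3 -m creep '[[255,0,0,-0.0004,-10],[255,0,0,-0.0008,-20],[255,0,0,-0.0013,-30],[255,0,0,-0.0017,-40],[255,0,0,-0.0021,-50],[255,0,0,-0.0025,-60],[255,0,0,-0.0029,-70],[255,0,0,-0.0029,-70]]'
python3 - <<'E'
from h import *
shift([.426,-.333,.095])
s=telemetry.get_state();print(np.round(s['q'],2),np.round(s['moment'],2))
E
```

```text
clock: 48.08
tool_pos: [0.4244, -0.3329, 0.1086]
eef_rot: [-0.343, 0.939, 0.001, -0.001]
contact_force: [-1.5, 2.9, 4.6]
opening: 0.708
t 48.08 tcp [ 0.4244 -0.3329  0.1086] jaw 130.1 shift [-0.0012 -0.0011  0.0136] F [-1.5  2.9  4.6] op 0.708
[ 1.14  0.99 -1.03  1.91  1.08  0.94  1.83] [0.6  0.09 0.06]
```

```bash
python3 -m creep '[[0,0,0,0,0],[0,0,0,0,0],[0,0,0,0,0],[0,0,0,0,0]]'
python3 - <<'E'
from h import *
shift([.4258,-.332,.108])
E
```

```text
clock: 48.58
tool_pos: [0.4254, -0.3339, 0.1087]
eef_rot: [-0.342, 0.94, -0.0, -0.0]
contact_force: [-0.7, 0.6, 0.4]
opening: 0.997
t 48.58 tcp [ 0.4254 -0.3339  0.1087] jaw 130.0 shift [-0.0015  0.0012  0.0007] F [-0.7  0.6  0.4] op 0.997
```

```bash
python3 -m creep '[[0,-0.001,0.001,0,5],[0,-0.001,0.001,0,15],[0,-0.001,0.001,0,25],[0,-0.001,0.001,0,35],[0,-0.001,0.001,0,45],[0,-0.001,0.001,0,55],[0,-0.001,0.001,0,65],[0,-0.001,0.001,0,75],[0,-0.001,0.001,0,85],[0,-0.001,0.001,0,95]]';python3 -m creep '[[0,0,0,0,10],[0,0,0,0,20],[0,0,0,0,30],[0,0,0,0,40],[0,0,0,0,50],[0,0,0,0,60],[0,0,0,0,70],[0,0,0,0,80],[0,0,0,0,90],[0,0,0,0,100]]'
python3 - <<'E'
from h import *
shift([.4258,-.332,.108])
s=telemetry.get_state();print(np.round(s['q'],2),np.round(s['moment'],2))
E
```

```text
clock: 49.82
tool_pos: [0.4258, -0.3323, 0.1089]
eef_rot: [0.464, 0.886, -0.0, 0.0]
contact_force: [-0.3, 0.1, 0.1]
opening: 1.0
clock: 51.08
tool_pos: [0.4259, -0.3321, 0.1088]
eef_rot: [0.977, 0.214, 0.0, -0.0]
contact_force: [-0.2, -0.2, 0.3]
opening: 1.003
t 51.08 tcp [ 0.4259 -0.3321  0.1088] jaw -65.3 shift [-0.0001 -0.0001  0.0008] F [-0.2 -0.2  0.3] op 1.003
[ 0.71  0.78 -0.23  1.93  0.36  0.47 -0.91] [ 0.05 -0.02 -0.02]
```

```bash
python3 -m creep '[[0,0,0,0,10],[0,0,0,0,20],[0,0,0,0,30],[0,0,0,0,40],[0,0,0,0,50],[0,0,0,0,60],[0,0,0,0,70],[0,0,0,0,80],[0,0,0,0,85],[0,0,0,0,85]]'
python3 - <<'E'
from h import *
shift([.4258,-.332,.108])
s=telemetry.get_state();print(np.round(s['q'],2),np.round(s['moment'],2))
p=imaging.snapshot('side')
cv2.imwrite('pics/s19.png',cv2.resize(p['image'][90:220,260:420],None,fx=4,fy=4))
E
```

```text
clock: 52.32
tool_pos: [0.426, -0.332, 0.1088]
eef_rot: [0.867, -0.499, -0.0, -0.0]
contact_force: [-0.3, -0.4, 0.5]
opening: 0.998
t 52.33 tcp [ 0.426  -0.332   0.1088] jaw -149.9 shift [-0.0001  0.0002  0.0008] F [-0.3 -0.4  0.5] op 0.998
[ 0.5   0.78  0.13  1.94 -0.22  0.43 -1.83] [ 0.12 -0.03  0.04]
```

View pics/s19.png

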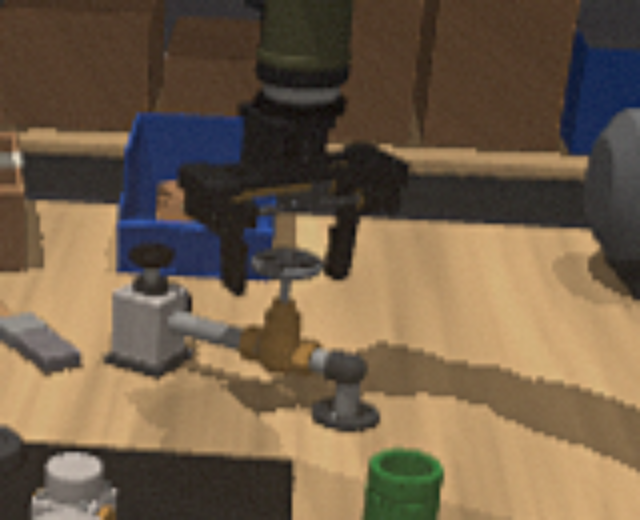

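The wheel has climbed (now at y≈263, was 275), with the fingers straddling it again. Second grip and stroke.

```bash
python3 -m creep '[[255,0,0,0,0],[255,0,0,0,0],[255,0,0,0,0],[255,0,0,0,0],[255,0,0,-0.0002,-5],[255,0,0,-0.0006,-15],[255,0,0,-0.001,-25],[255,0,0,-0.0015,-35],[255,0,0,-0.0019,-45],[255,0,0,-0.0023,-55]]' 30; python3 -m creep '[[255,0,0,-0.0004,-10],[255,0,0,-0.0008,-20],[255,0,0,-0.0013,-30],[255,0,0,-0.0017,-40],[255,0,0,-0.0021,-50],[255,0,0,-0.0025,-60],[255,0,0,-0.0029,-70],[255,0,0,-0.0033,-80],[255,0,0,-0.0038,-90],[255,0,0,-0.0042,-100]]'
python3 - <<'E'
from h import *
shift([.4258,-.332,.108])
s=telemetry.get_state();print(np.round(s['q'],2),np.round(s['moment'],2))
E
```

```text
clock: 53.62
tool_pos: [0.4265, -0.3317, 0.1112]
eef_rot: [0.999, -0.04, 0.001, -0.0]
contact_force: [2.1, 1.2, 0.2]
opening: 0.703
clock: 54.88
tool_pos: [0.426, -0.3311, 0.1153]
eef_rot: [0.673, 0.74, 0.001, -0.0]
contact_force: [0.3, 3.1, 0.9]
opening: 0.708
t 54.88 tcp [ 0.426  -0.3311  0.1153] jaw 5.4 shift [-0.0009 -0.0003  0.0073] F [0.3 3.1 0.9] op 0.708
[ 0.91  0.82 -0.57  1.92  0.74  0.63 -0.04] [ 0.72 -0.24 -0.17]
```

```bash
python3 -m creep '[[255,0,0,-0.0004,-10],[255,0,0,-0.0008,-20],[255,0,0,-0.0013,-30],[255,0,0,-0.0017,-40],[255,0,0,-0.0021,-50],[255,0,0,-0.0025,-60],[255,0,0,-0.0025,-60]]'
python3 - <<'E'
from h import *
shift([.4258,-.332,.108])
s=telemetry.get_state();print(np.round(s['q'],2),np.round(s['moment'],2))
E
python3 -m creep '[[255,0,0,-0.0002,-5],[255,0,0,-0.0004,-10],[255,0,0,-0.0006,-15],[255,0,0,-0.0006,-15]]'
python3 - <<'E'
from h import *
shift([.4258,-.332,.108])
s=telemetry.get_state();print(np.round(s['q'],2),np.round(s['moment'],2))
E
```

```text
clock: 55.75
tool_pos: [0.4256, -0.3314, 0.1177]
eef_rot: [0.218, 0.976, 0.001, -0.0]
contact_force: [-0.8, 4.1, 1.4]
opening: 0.708
t 55.75 tcp [ 0.4256 -0.3314  0.1177] jaw 64.9 shift [-0.0004 -0.0005  0.0097] F [-0.8  4.1  1.4] op 0.708
[ 1.05  0.89 -0.84  1.91  0.94  0.8   0.81] [ 0.83 -0.13 -0.53]
clock: 56.25
tool_pos: [0.4269, -0.3318, 0.1181]
eef_rot: [0.089, 0.996, 0.001, 0.001]
contact_force: [4.0, 2.8, -4.9]
opening: 0.71
t 56.25 tcp [ 0.4269 -0.3318  0.1181] jaw 79.8 shift [ 0.0011 -0.0004  0.0101] F [ 4.   2.8 -4.9] op 0.71
[ 1.08  0.91 -0.9   1.9   0.98  0.84  1.04] [ 0.71 -1.02 -0.66]
```

The moment rose from about 0.15 to 0.6 N m and is holding there, so the wheel seems to be at its stop (it would have started slightly cracked). One more nudge to confirm.

```bash
python3 -m creep '[[255,0,0,0.0003,-5],[255,0,0,0.0003,-10],[255,0,0,0.0003,-15],[255,0,0,0.0003,-20],[255,0,0,0.0003,-20]]' 40
python3 - <<'E'
from h import *
shift([.4258,-.332,.108])
s=telemetry.get_state();print(np.round(s['q'],2),np.round(s['moment'],2))
E
python3 -m creep '[[0,0,0,0,-20],[0,0,0,0,-20],[0,0,0,0,-20],[0,0,0,0,0],[0,0,0,-0.03,0],[0,0,0,-0.07,0],[0,0,0,-0.1,0],[0,0,0,-0.1,0]]'
python3 - <<'E'
from h import *
p=imaging.snapshot('side');t=imaging.snapshot('top')
shift([.4258,-.332,.108])
cv2.imwrite('pics/s20.png',cv2.resize(p['image'][90:220,260:420],None,fx=4,fy=4))
cv2.imwrite('pics/t20.png',cv2.resize(t['image'][140:310,140:480],None,fx=2,fy=2))
for z in (.114,.1365): print(z,proj(p,(.4258,-.332,z)),(proj(p,(.4258,-.332,z))-[260,90])*4)
for n in("wheel_grip","plunger_top"):
  print(n,pts(p,n),pts(t,n))
E
```

```text
clock: 56.88
tool_pos: [0.4259, -0.3316, 0.1178]
eef_rot: [-0.086, 0.996, 0.001, 0.0]
contact_force: [2.1, 5.3, -2.0]
opening: 0.705
t 56.88 tcp [ 0.4259 -0.3316  0.1178] jaw 99.8 shift [ 0.0002 -0.0003  0.0098] F [ 2.1  5.3 -2. ] op 0.705
[ 1.11  0.94 -0.97  1.9   1.03  0.9   1.35] [ 0.98 -0.62 -0.9 ]
clock: 57.88
tool_pos: [0.4268, -0.3331, 0.2202]
eef_rot: [-0.086, 0.996, -0.002, 0.001]
contact_force: [0.4, 0.0, 0.1]
opening: 0.999
t 57.98 tcp [ 0.425  -0.3329  0.2176] jaw 99.9 shift [-0.0011  0.0008  0.1096] F [0.  0.1 0.2] op 0.998
0.114 [330.30565896 159.63586243] [281.22263582 278.54344972]
0.1365 [330.79142307 153.49248617] [283.16569228 253.96994469]
wheel_grip [(0.47, 334.0, 153.4)] [(0.54, 433.8, 261.7), (0.53, 236.3, 221.5)]
plunger_top [(0.62, 299.1, 151.7)] [(0.68, 171.6, 242.3), (0.61, 452.0, 210.4), (0.51, 230.7, 251.8)]
```

View pics/s20.png

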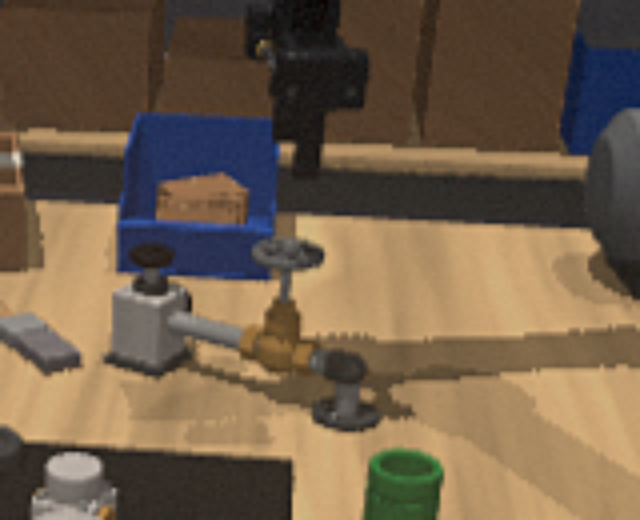

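View pics/t20.png

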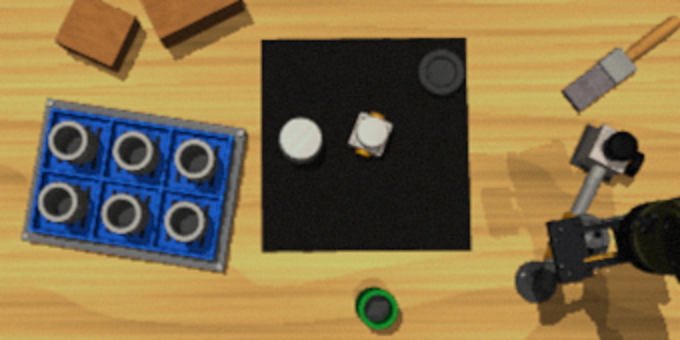

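The wheel sits at (288,254) in the enlargement. The projection for fully open (z = 0.1365) is (283,254), so it is fully open. All pistons are still in place. Next is the plunger, with fingers closed.

Run:
```python
from h import *
shift([.5475,-.394,.17])
```

```text
t 58.17 tcp [ 0.4251 -0.3323  0.217 ] jaw 100.0 shift [-0.1099 -0.0821  0.0467] F [-0.3  0.1 -0.1] op 0.999
```

```bash
python3 -m creep '[[255,-0.02,-0.016,0,5],[255,-0.05,-0.038,0,15],[255,-0.08,-0.06,0,20],[255,-0.1,-0.075,0,20],[255,-0.109,-0.081,0,20],[255,-0.11,-0.082,0.02,20],[255,-0.11,-0.082,0.045,20],[255,-0.11,-0.082,0.05,20],[255,-0.11,-0.082,0.05,20]]'
python3 - <<'E'
from h import *
shift([.5475,-.394,.118])
p=imaging.snapshot('side')
cv2.imwrite('pics/s21.png',cv2.resize(p['image'][90:220,260:420],None,fx=4,fy=4))
E
```

```text
clock: 59.3
tool_pos: [0.5476, -0.3937, 0.1676]
eef_rot: [0.087, 0.996, 0.0, -0.001]
contact_force: [-0.1, -0.3, -0.2]
opening: 0.014
t 59.30 tcp [ 0.5476 -0.3937  0.1676] jaw 80.1 shift [-0.     -0.0004  0.0496] F [-0.1 -0.3 -0.2] op 0.014
```

View pics/s21.png

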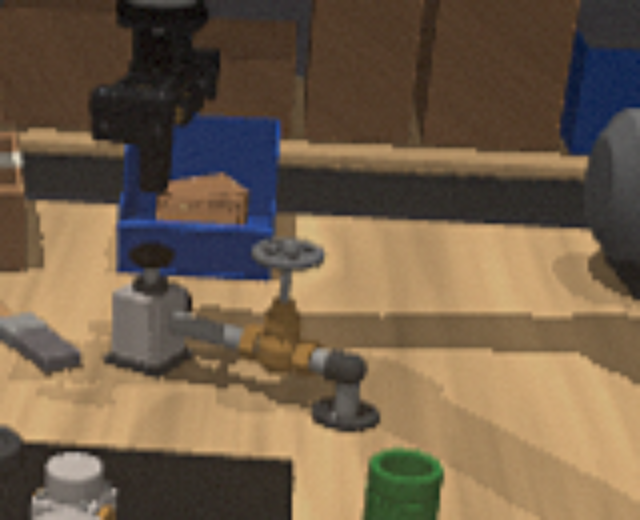

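The closed fingertips are straight above the plunger head at (152,255). I'll press in steps.

```bash
python3 -m creep '[[255,0,0,0.03,0],[255,0,0,0.048,0],[255,0,0,0.056,0],[255,0,0,0.06,0],[255,0,0,0.064,0],[255,0,0,0.067,0],[255,0,0,0.069,0],[255,0,0,0.069,0]]'; python3 -m creep '[[255,0,0,0.001,0],[255,0,0,0.002,0],[255,0,0,0.002,0]]'
```

```text
clock: 60.35
tool_pos: [0.5485, -0.394, 0.1003]
eef_rot: [0.087, 0.996, -0.0, 0.0]
contact_force: [-3.9, 1.2, 7.4]
opening: 0.006
clock: 60.72
tool_pos: [0.5485, -0.394, 0.0991]
eef_rot: [0.087, 0.996, -0.001, 0.0]
contact_force: [-5.0, 1.3, 11.5]
opening: 0.005
```

```bash
python3 -m creep '[[255,0,0,0.001,0],[255,0,0,0.002,0],[255,0,0,0.002,0],[255,0,0,0.002,0]]'; python3 -m creep '[[255,0,0,-0.005,0],[255,0,0,-0.02,0],[255,0,0,-0.05,0],[255,0,0,-0.09,0],[255,0,0,-0.12,0],[255,0,0,-0.125,0],[255,0,0,-0.125,0],[255,0,0,-0.125,0]]'
python3 - <<'E'
from h import *
shift([.5475,-.394,.118])
p=imaging.snapshot('side');t=imaging.snapshot('top')
cv2.imwrite('pics/s22.png',cv2.resize(p['image'][90:360,150:430],None,fx=2.1,fy=2.1))
cv2.imwrite('pics/t22.png',t['image'])
E
```

```text
clock: 61.22
tool_pos: [0.5485, -0.394, 0.0989]
eef_rot: [0.087, 0.996, -0.001, 0.0]
contact_force: [-9.9, 2.6, 20.5]
opening: 0.008
clock: 62.22
tool_pos: [0.5476, -0.3938, 0.2184]
eef_rot: [0.087, 0.996, 0.0, -0.001]
contact_force: [-0.7, 0.2, 0.0]
opening: 0.007
t 62.23 tcp [ 0.5476 -0.3938  0.2184] jaw 80.1 shift [-0.0002 -0.0002  0.1004] F [-0.7  0.2  0. ] op 0.007
```

View pics/s22.png

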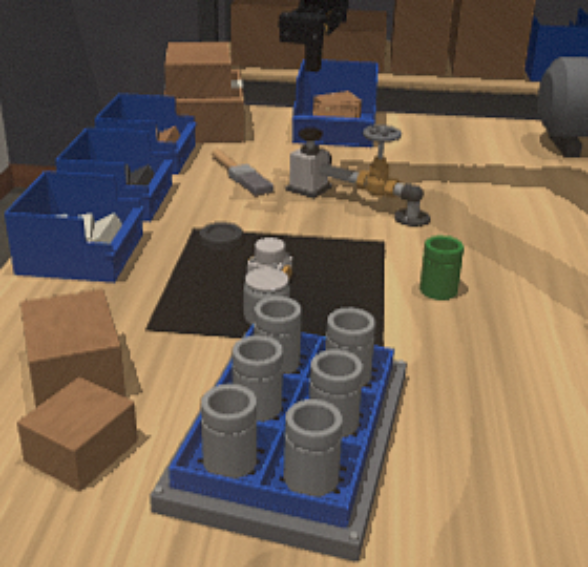

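View pics/t22.png

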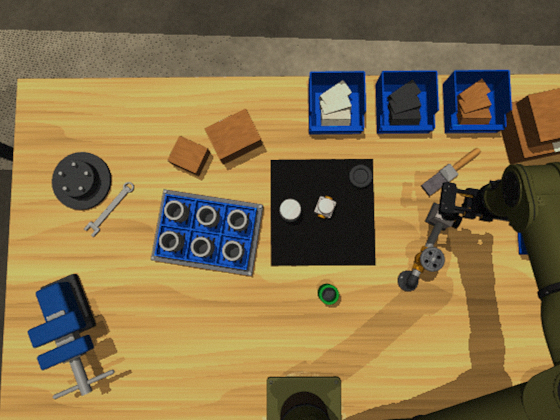

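The pictures show six pistons in six cells, the wheel up at (382,133), the plunger head up again at (310,140), and the bystanders where they were. The plunger's stop was firm: 20 N at z = 0.099. Handing in.

```bash
python3 -c "
from plant import r
print(r.finish_job())"
```

```text
the job is handed in; nothing more can be done
None
```

I handed the job in at about 62 s with all three steps done; the interface gives no verdict, so these are my own checks.

- **Pistons:** All six stand upright, mouth up, one to a cell. The last side and top pictures show this.
- **Valve:** I turned the wheel about 515° anticlockwise in two strokes, until the resisting moment rose from about 0.15 to 0.9 N m and stayed high. It turned less than the nominal 540°, which fits a valve that started slightly cracked open. In the side picture after release, the wheel's height matches the fully open value to within a pixel or so. I had no direct reading of its angle.
- **Plunger:** I pressed it about 14 mm to a hard stop (20 N at z = 0.099 m, against about 8 N for the spring) and let go. The last picture shows its head up again.
- **Bystanders:** The green look-alike, tin, relay, bearing, spanner, brush and cartons look unmoved. The arm ended clear of everything, with near-zero tool force.

Three things disagreed or went unseen:
- The piston detector found only some of the pistons per call, so I located them by circle fits in the top picture.
- The automatic circle fit on the wheel was off-centre, so I took the wheel's centre from the picture by eye.
- I saw no piston knocked aside and no slackened grip.

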